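# Hang a board carrier on the inspection rail

### The arm

A 6-joint arm with a two-finger parallel gripper is mounted at the origin on the work surface. World frame = base frame: x ahead of the robot, y to its left, z up, the work surface at z = 0. Lengths are in m, angles in rad, forces in N, time in s.
With the tool pointing down it reaches from about 0.375 to 0.975 m from the base axis. Payload 3.8 kg.
Tool frame: the origin (TCP) lies between the finger pads, 19 mm behind the fingertips; this is the grasp point; z points along the fingers, y is the line along which they close (so a half turn about z gives the same grasp; the last joint's range is limited). The gripper opens to 88 mm and grips with 3 to 60 N. Pads are 18 mm wide; open, the fingers measure 123 mm over their backs; the gripper's body (75 mm by 187 mm) begins 45 mm behind the grasp point.
Start: joints at [1.198, 0.264, 1.604, -0, 1.274, -0.037], TCP at [0.222, 0.637, 0.257] pointing down, gripper open.
Joint ranges: [-2.63, 2.63], [-0.94, 2.18], [0.31, 2.57], [-1.31, 4.45], [0, 2.66], [-2.55, 2.55]. Speed limits (rad/s): [2.57, 2.57, 3.14, 3.14, 3.14, 3.14].

### API

Orientations are given as a rotation vector (axis times angle).
In Python, from cell import manip, inverse_kinematics, cams, order gives the robot as it stands. Calls block until the motion is done:
- manip.move_pose(position, orientation): joint-space move of the TCP to a pose.
- manip.move_linear(position, rate=0.15, rot=None): straight line of the TCP; rot=None keeps the orientation; rate is the mean speed in m/s.
- manip.set_joints(angles): joint-space move.
- manip.set_gripper(opening, force=None): finger opening in m; force is the grip in N (None keeps the last); returns when the fingers have stopped.
- manip.dwell(seconds).
- inverse_kinematics(position, orientation): joint angles nearest the present ones, or None.
- manip.state(): the state.
- cams.capture(name): name is "scene" or "top" or "wrist"; returns a dict with "image" (384x512x3 uint8, blue, green, red), "z_map" (384x512 float32, m along the optical axis (not along the pixel's ray), 0 where there is no reading), "intrinsics" (3x3 intrinsics, pixels), "k1" (the pictures are not rectified: a ray, as slopes to the right and down, at radius r is drawn at 1 + k1 r^2 times it, then the intrinsics apply), "position" and "orientation" of the camera in the world; the wrist camera has in their place "T_tool_cam" (4x4, takes a point from camera to tool coordinates, whose origin is the TCP and whose axes are the flange's). Camera axes: x right, y down, z forward; pixel columns grow to the right and rows downward; lengths in m; the calibration is good to about 2 mm. A picture is of the moment at which its call begins: read the wrist's pose just before it.
A pose or a line that the arm cannot do raises manip.IKError and nothing moves.
- order.close_job(): hands the job in; it is judged then, once.
The state is a dict: "clock": time; "joint_pos": joint angles; "joint_velocities": joint speeds; "tau": joint torques, N m; "tool_pos": TCP position; "tcp_rot": TCP orientation; "contact_force": force on the tool from outside, world axes, zero at the start; "moment": the same for the moment, N m; "gripper_width": finger opening in m; "grasp_force": force on a finger pad.
Only numpy, scipy, OpenCV 4.12 (cv2) and the standard library are available. Lean on these libraries where they do the work, as an engineer would, in place of code of your own. Each camera call takes 0.05 s, during which the arm holds its last target. There are 200 camera calls.

### The job

Pick up the circuit board carrier by its grip, hang its hook over the rail with the board facing the inspection camera, about 10 cm to one side of the lens, and slide it along the rail, without lifting it off, until the board is centred in front of the lens. Then tighten both rail clamp knobs clockwise to their stops and let go, leaving the carrier hanging. Do not lift or carry the carrier over the rail in front of the camera, do not knock the camera, and leave the other things on the bench where they are.

Things in the scene. Friction and masses are not known exactly. Their poses are not given: they have to be found in the camera images.
- carrier: Loose aluminium circuit board carrier, about 0.28 kg, 200 mm tall, standing on its foot; origin under the foot's middle, z up, +x is the face with the green board, y along its width. Foot 64 (x) by 104 (y) by 6 mm; upright frame plate 100 mm wide, top at z = 89 mm. Above it a hook (see hook), on top a black upright grip tab (see tab).
- hook (a point): Apex of the hook's inner roof, carrier x = y = 0, z = 150 mm, axes as the carrier's. The hook, 40 mm wide, opens to +x: the rail enters sideways below the lip (x = 12 to 17 mm, down to z = 132 mm) and above the frame (z = 89 mm) as far as the spine (inner face x = -17 mm); then lower. The roof is a shallow V that centres on the rail; hung level, this point is 6.5 mm above the rail's axis.
- tab (a point): In the grip tab, which is 16 (x) by 40 (y) mm, z = 160 to 200 mm: 183 mm above the foot's underside (33 mm above hook), a good TCP point with the tool pointing down; the tab's top is 17 mm higher.
- board (a point): Centre of the board's face on the carrier: 9 mm to +x of the carrier's axis, 48 mm above the foot's underside.
- stand: Fixed rail stand; origin on the table under the rail's middle, y along the rail, +x towards the camera. Base plate 90 by 520 by 16 mm; two posts 24 mm square at y = +230 and -230 mm, each topped by a clamp block 46 mm square (z = 190 to 235 mm) with a knob on it.
- rail_mid (a point): Middle of the rail's axis, 215 mm above the table; axes as the stand's. The rail is a round steel bar 12 mm thick along y, free between y = -207 and +207 mm.
- camera: Fixed inspection camera on its own foot and column, 147 mm tall, on the far (+x) side of the rail: grey box 60 by 44 by 44 mm with a black lens tube 34 mm thick pointing at the rail (its -x); its axes are parallel to the stand's.
- lens (a point): Middle of the lens front, 125 mm above the table and 72 mm from the rail's axis; axes as the stand's. The board is centred when hook has the same place along the rail (y) as this point. Where it stands along the rail changes from start to start.
- knob_left (a joint): Turn of the clamp knob on the left (+y) post, rad: 0 = bar grip along the stand's x, grows as the knob turns clockwise seen from above, stop at 1.4 (tight); it stays where it is left (friction 0.12 N m).
- knob_right (a joint): The same for the knob on the right (-y) post.
- knob_left_grip (a point): On the left knob's vertical axis, 262 mm above the table, at the height for the TCP. The knob is a black upright bar 64 mm long, 14 mm thick, from 246 to 276 mm above the table; this point turns with it, its x is along the bar.
- knob_right_grip (a point): The same for the right knob.
- carton: Bystander: loose open cardboard box 100 by 120 by 75 mm tall; origin under its middle.
- spool: Bystander: loose grey spool 54 mm across, 40 mm tall; origin under its middle.
- breadboard: Bystander: loose white breadboard 55 by 165 by 9 mm.
- multimeter: Bystander: loose yellow multimeter 150 by 75 by 43 mm.
- screwdriver: Bystander: loose screwdriver 180 mm long.
Things that resemble listed ones, but are neither listed nor needed, are in the scene too. What is shaped like the carrier but orange or purple is not meant.

How it is judged:
By the outcome, as a careful person would: the job done as asked, in the order asked, and still so for the second after the job is handed in, with the robot touching nothing.
It also fails if it takes over 72 s, if anything falls off the work surface, if the arm or the gripper's body presses on something with over 40 N, if the wrist force passes 120 N, or if a joint passes its speed limit or range.

## Working session

There is one attempt and no reset: what is moved stays moved. The work goes in short steps, each a Python script; the robot and the scene stay as the last script left them, time stands still between calls to the robot, and variables do not carry over. Pictures are saved under pics/ and viewed, at most 10 in all, crops included, and the job is handed in when it is done.

```bash
ls; mkdir -p pics; cat > h.py <<'E'
import numpy as np, cv2
from scipy.spatial.transform import Rotation as R
from cell import manip, inverse_kinematics, cams, order
def campose(c,st=None):
    if 'T_tool_cam' in c:
        T=np.eye(4);T[:3,:3]=R.from_rotvec(st['tcp_rot']).as_matrix();T[:3,3]=st['tool_pos'];return T@c['T_tool_cam']
    T=np.eye(4);o=np.array(c['orientation'],float)
    T[:3,:3]=o if o.shape==(3,3) else R.from_rotvec(o).as_matrix();T[:3,3]=c['position'];return T
def cap(name):
    st=manip.state();c=cams.capture(name);c['T']=campose(c,st);return c
def slopes(c,uv):
    K=c['intrinsics'];uv=np.atleast_2d(np.asarray(uv,float))
    d=np.c_[(uv[:,0]-K[0,2])/K[0,0],(uv[:,1]-K[1,2])/K[1,1]];s=d.copy()
    for _ in range(15): s=d/(1+c['k1']*(s**2).sum(1,keepdims=True))
    return s
def onplane(c,uv,z):
    s=slopes(c,uv);v=np.c_[s,np.ones(len(s))]@c['T'][:3,:3].T;o=c['T'][:3,3]
    return o+v*((z-o[2])/v[:,2])[:,None]
def cloud(c):
    h,w=c['z_map'].shape;u,v=np.meshgrid(np.arange(w),np.arange(h))
    s=slopes(c,np.c_[u.ravel(),v.ravel()]);z=c['z_map'].ravel()[:,None]
    P=np.c_[s*z,z]@c['T'][:3,:3].T+c['T'][:3,3];P[z[:,0]<=0]=np.nan
    return P.reshape(h,w,3)
def down(yaw): # tool z down, tool x at yaw in world
    return R.from_matrix(np.c_[[np.cos(yaw),np.sin(yaw),0],[np.sin(yaw),-np.cos(yaw),0],[0,0,-1]]).as_rotvec()
def yaw():
    m=R.from_rotvec(manip.state()['tcp_rot']).as_matrix();return np.arctan2(m[1,0],m[0,0])
E
python3 - <<'E'
from h import *
for n in ('scene','top'):
    c=cap(n);cv2.imwrite(f'pics/{n}0.png',c['image']);print(n,c['intrinsics'],c['k1'],c['T'])
    np.savez(f'{n}0.npz',**c)
print(yaw(),manip.state())
E
```

```text
pics
scene [[373.08440988   0.         251.0338098 ]
 [  0.         373.08440988 188.43760612]
 [  0.           0.           1.        ]] -0.09143904155255542 [[-0.61230257  0.63430776 -0.47195257  1.21364461]
 [ 0.79061136  0.48792324 -0.36995216  0.44226328]
 [-0.0043869  -0.59965372 -0.80024757  1.3775771 ]
 [ 0.          0.          0.          1.        ]]
top [[397.79284065   0.         253.386086  ]
 [  0.         397.79284065 191.87155099]
 [  0.           0.           1.        ]] -0.10786479464297243 [[-0.01700185 -0.99637106  0.08340051  0.39958068]
 [-0.99984677  0.01659482 -0.00557131 -0.10176819]
 [ 0.00416708 -0.08348245 -0.99650053  1.38131741]
 [ 0.          0.          0.          1.        ]]
2.8058132498148107 {'clock': 0.1, 'joint_pos': array([ 1.19811726e+00,  2.64684217e-01,  1.60524769e+00, -9.85731811e-06,
        1.27371347e+00, -3.68968321e-02]), 'joint_velocities': array([-2.65024123e-05, -2.32441288e-03, -1.07498355e-03, -5.13579188e-04,
        2.39163547e-04,  1.17012198e-03]), 'tau': array([ 9.95219966e-05, -5.03619504e+01, -3.58068430e+01,  7.30895670e-02,
        2.33330164e-02, -6.78426727e-05]), 'tool_pos': array([0.22219611, 0.63672864, 0.25620263]), 'tcp_rot': array([-0.52489813, -3.09701657,  0.00315964]), 'contact_force': array([-0.2653207 ,  0.54089812, -0.22334687]), 'moment': array([0.01363541, 0.00950566, 0.01894289]), 'grasp_force': 0.0, 'gripper_width': 0.08812699041387706}
```

View pics/scene0.png

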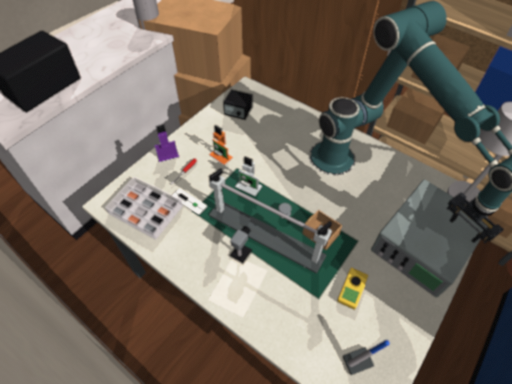

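View pics/top0.png

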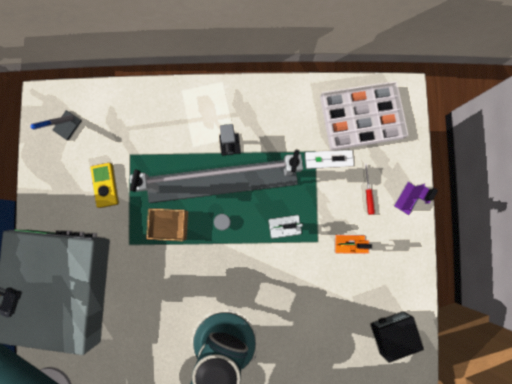

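The scene view shows the aluminium carrier at (247,180) with its board toward the rail, the inspection camera at (240,240) and the stand from (217,178) to (322,235). In the top view, the knobs are at (137,181) and (294,162), the camera is at (229,138) and the carrier is at (285,227). The carton at (166,225) and the spool at (222,222) are on the same side as the carrier.

```bash
cat > m1.py <<'E'
from h import *
out=[]
for n,(x0,y0,w,h) in {'top':(120,110,240,150),'scene':(180,130,180,150)}.items():
    c=dict(np.load(f'{n}0.npz'));P=cloud(c);z=P[...,2]
    img=c['image'];hsv=cv2.cvtColor(img,cv2.COLOR_BGR2HSV)
    roi=np.zeros(z.shape,bool);roi[y0:y0+h,x0:x0+w]=True
    print(n,'table z',np.nanmedian(z[roi&(hsv[...,1]>100)&(abs(hsv[...,0].astype(int)-75)<20)]))
    inb=roi&(P[...,0]>.25)&(P[...,0]<.75)&(P[...,1]>-.45)&(P[...,1]<.4)
    for lo,hi in ((.02,.06),(.06,.1),(.1,.16),(.16,.21),(.21,.24),(.24,.3)):
        m=(inb&(z>lo)&(z<hi)).astype(np.uint8)
        k,l,s,ce=cv2.connectedComponentsWithStats(m)
        for i in range(1,k):
            if s[i,4]<8: continue
            q=P[l==i];r=cv2.minAreaRect(q[:,:2].astype(np.float32)*1000)
            print((lo,hi),s[i].tolist(),'mean',q.mean(0).round(3),'rect',np.round(r[0]),np.round(r[1]),round(r[2]))
    out.append(cv2.resize(img[y0:y0+h,x0:x0+w],(800,int(800*h/w)),interpolation=cv2.INTER_CUBIC))
cv2.imwrite('pics/topcrop.png',out[0])
E
python3 m1.py
```

```text
top table z 0.001740967759007006
(0.02, 0.06) [326, 122, 27, 28, 422] mean [ 0.704 -0.409  0.032] rect [ 708. -411.] [95. 78.] 9
(0.02, 0.06) [283, 167, 10, 9, 22] mean [ 0.577 -0.222  0.039] rect [ 580. -221.] [37. 19.] 43
(0.02, 0.06) [267, 169, 6, 7, 9] mean [ 0.579 -0.167  0.021] rect [ 580. -164.] [27.  7.] 44
(0.02, 0.06) [274, 174, 5, 7, 8] mean [ 0.562 -0.189  0.021] rect [ 563. -187.] [25.  6.] 25
(0.02, 0.06) [279, 176, 7, 4, 9] mean [ 0.56  -0.207  0.021] rect [ 558. -208.] [21.  9.] 59
(0.02, 0.06) [186, 179, 7, 4, 9] mean [0.555 0.113 0.022] rect [554. 112.] [18. 11.] 63
(0.02, 0.06) [242, 179, 7, 4, 9] mean [ 0.553 -0.08   0.021] rect [554. -81.] [ 8. 21.] 9
(0.02, 0.06) [151, 184, 8, 9, 19] mean [0.528 0.223 0.037] rect [526. 223.] [15. 34.] 46
(0.02, 0.06) [193, 187, 4, 7, 10] mean [0.522 0.094 0.021] rect [524.  95.] [20.  9.] 26
(0.02, 0.06) [206, 187, 4, 6, 8] mean [0.524 0.049 0.022] rect [524.  48.] [18.  7.] 34
(0.02, 0.06) [227, 187, 9, 4, 10] mean [ 0.526 -0.034  0.021] rect [525. -33.] [ 6. 29.] 15
(0.02, 0.06) [149, 210, 5, 28, 86] mean [0.409 0.238 0.04 ] r
[... 4087 characters left out ...]
34  -0.425  0.173] rect [ 337. -424.] [31. 38.] 56
(0.16, 0.21) [243, 156, 12, 13, 83] mean [ 0.403 -0.207  0.183] rect [ 403. -208.] [32. 42.] 20
(0.16, 0.21) [210, 185, 13, 8, 44] mean [ 0.599 -0.214  0.192] rect [ 595. -221.] [29. 43.] 12
(0.16, 0.21) [313, 238, 14, 8, 47] mean [0.557 0.234 0.192] rect [555. 235.] [18. 48.] 14
(0.21, 0.24) [209, 177, 122, 67, 521] mean [0.565 0.016 0.221] rect [560.   6.] [ 51. 502.] 6
(0.21, 0.24) [317, 225, 5, 5, 8] mean [0.525 0.211 0.232] rect [528. 211.] [ 7. 21.] 89
(0.24, 0.3) [209, 168, 15, 14, 125] mean [ 0.588 -0.22   0.262] rect [ 586. -219.] [23. 63.] 78
(0.24, 0.3) [316, 221, 16, 15, 127] mean [0.541 0.234 0.264] rect [539. 237.] [24. 65.] 77
```

View pics/topcrop.png

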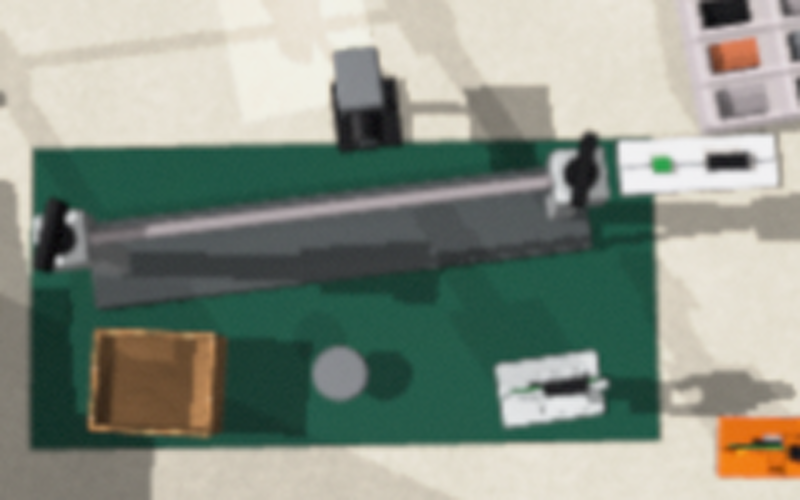

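The crop shows the carrier with its foot at (500–605, 350–425), its tab at (565,385) and the green board edge on its far side, nearly parallel to the rail. Both knob bars lean slightly clockwise from stand x, and the camera is at (365,95). Next I raise the arm and look from close by.

```bash
cat > m2.py <<'E'
from h import *
s=manip.state();p=s['tool_pos']
manip.move_linear([p[0],p[1],.42],rate=.3)
views={'w_car':([.36,-.21,.42],1.67),'w_r':([.54,-.20,.47],1.67),'w_l':([.50,.20,.47],1.67)}
for n,(q,y) in views.items():
    best=min([j for j in (inverse_kinematics(q,down(y)),inverse_kinematics(q,down(y-np.pi))) if j is not None],key=lambda j:abs(j[5]))
    manip.set_joints(best);manip.dwell(.2)
    c=cap(n and 'wrist');np.savez(n+'.npz',**c);cv2.imwrite(f'pics/{n}.png',c['image'])
    print(n,np.round(best,2),yaw(),manip.state()['tool_pos'],manip.state()['clock'])
print(c['T_tool_cam'].round(3),c['intrinsics'][0],c['k1'])
cv2.imwrite('pics/wall.png',np.vstack([np.hstack([cv2.resize(cv2.imread(f'pics/{n}.png'),(400,300)) for n in g]) for g in (('w_car','w_r'),('w_l','w_l'))]))
E
python3 m2.py
```

```text
w_car [-0.59 -0.3   1.87 -0.    1.57 -0.69] 1.6706720251385443 [ 0.36022535 -0.2097834   0.41997889] 4.05
w_r [-0.4   0.02  1.5  -0.    1.62 -0.5 ] 1.6688703361172892 [ 0.53875691 -0.20030393  0.47049762] 5.075
w_l [ 0.33 -0.05  1.57 -0.    1.62  0.24] 1.6685372908946996 [0.50040527 0.19921347 0.46995861] 6.8167
[[ 0.001 -0.95  -0.313  0.081]
 [ 1.     0.001  0.001 -0.   ]
 [-0.001 -0.313  0.95  -0.127]
 [ 0.     0.     0.     1.   ]] [330.80427366   0.         254.05482832] -0.06537650762277243
```

View pics/wall.png

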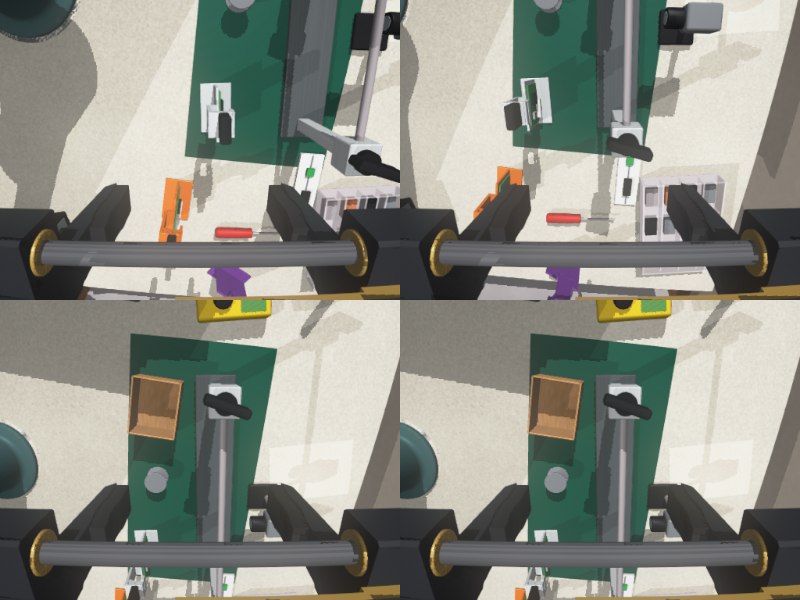

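The mosaic (half-size views, up is +y and right is +x) shows the carrier tab at (224,127) in the first view, and the right knob at (628,148) with the camera at (700,18) in the second. The third view has the left knob at (228,402) and the lens at (258,523). Next I measure the surfaces by height bands, with rays cast onto the known heights.

```bash
cat > m3.py <<'E'
from h import *
def band(n,lo,hi,box,zp,minn=15):
    c=dict(np.load(n+'.npz'));P=cloud(c);x0,x1,y0,y1=box
    m=(P[...,2]>lo)&(P[...,2]<hi)&(P[...,0]>x0)&(P[...,0]<x1)&(P[...,1]>y0)&(P[...,1]<y1)
    k,l,s,_=cv2.connectedComponentsWithStats(m.astype(np.uint8));
    if k<2: print(n,lo,hi,'none');return None
    i=1+np.argmax(s[1:,4]);v,u=np.nonzero(l==i);Q=onplane(c,np.c_[u,v],zp)
    q=Q[:,:2]*1000;mu=q.mean(0);w,V=np.linalg.eigh(np.cov((q-mu).T));a=V[:,1];r=cv2.minAreaRect(q.astype(np.float32))
    ang=np.degrees(np.arctan2(a[1],a[0]));ang=(ang+45)%180-45
    print(n,(lo,hi),len(u),'zmed',np.median(P[l==i][:,2]).round(4),'mean',mu.round(1),'axis',ang.round(1),'rectc',np.round(r[0],1),np.round(r[1],1),'depthmean',(P[l==i].mean(0)*1000).round(1))
    return Q
KR=(.53,.63,-.29,-.16);KL=(.48,.59,.17,.29)
T=(.35,.45,-.26,-.16)
for n,b in (('w_r',KR),('w_car',KR),('top0',KR),('scene0',KR),('w_l',KL),('top0',KL),('scene0',KL)): band(n,.270,.285,b,.276)
for n in ('w_car','w_r','top0','scene0'): band(n,.193,.208,T,.2)
for n in ('w_car','w_r'): band(n,-.01+.012,.012,(.33,.47,-.29,-.13),.006)
for n in ('w_car','w_r','w_l','top0','scene0'): band(n,.214,.2235,(.5,.62,-.17,.17),.22)
for n in ('w_r','w_car','w_l','top0','scene0'): band(n,.144,.153,(.62,.75,-.08,.03),.147)
for n in ('w_r','w_car','w_l'): band(n,.125,.140,(.6,.665,-.08,.03),.14)
E
python3 m3.py
```

```text
w_r (0.27, 0.285) 784 zmed 0.2755 mean [ 582.7 -224.8] axis -11.2 rectc [ 583.  -224.6] [15.  62.4] depthmean [ 582.8 -225.1  275.2]
w_car (0.27, 0.285) 820 zmed 0.2756 mean [ 576.5 -224.2] axis -11.9 rectc [ 578.2 -224.4] [14.6 62.4] depthmean [ 577.2 -224.5  275.2]
top0 (0.27, 0.285) 109 zmed 0.2764 mean [ 581.7 -227. ] axis -11.2 rectc [ 581.6 -226.8] [13.9 62. ] depthmean [ 581.7 -226.9  276.2]
scene0 (0.27, 0.285) 47 zmed 0.2733 mean [ 587.9 -221.4] axis -9.7 rectc [ 587.6 -221.6] [16.3 61.9] depthmean [ 586.7 -222.7  273.8]
w_l (0.27, 0.285) 900 zmed 0.2755 mean [533.8 231.8] axis -14.1 rectc [533.9 231.6] [14.2 62.5] depthmean [533.9 231.7 275.2]
top0 (0.27, 0.285) 112 zmed 0.2758 mean [531.6 229.5] axis -15.4 rectc [531.2 228.9] [16.3 59.5] depthmean [531.6 229.6 275.7]
scene0 (0.27, 0.285) 63 zmed 0.2729 mean [539.6 232.5] axis -14.8 rectc [540.1 232.4] [14.3 63.5] depthmean [537.9 231.9 273.2]
w_car (0.193, 0.208) 506 zmed 0.1997 mean [ 398.5 -213.1] axis 99.3 rectc [ 398.9 -213. ] [15.4 39.3] depthmean [ 398.5 -213.2  199.5]
w_r (0.193, 0.208) 413 zmed 0.1996 mean [ 400.5 
[... 1488 characters left out ...]
is 117.0 rectc [671.9 -32.3] [25.8 48.1] depthmean [676.1 -32.2 146.9]
top0 (0.144, 0.153) 207 zmed 0.1474 mean [691.7 -28.1] axis 7.1 rectc [690.6 -28.1] [58.5 42.4] depthmean [691.6 -28.2 147.4]
scene0 (0.144, 0.153) 103 zmed 0.1459 mean [697.  -23.2] axis 4.6 rectc [698.  -22.4] [59.2 41.8] depthmean [696.7 -23.5 146.2]
w_r (0.125, 0.14) 415 zmed 0.136 mean [646.7 -34.4] axis 77.4 rectc [648.2 -31.9] [35.3 36.9] depthmean [648.  -33.4 134.8]
w_car (0.125, 0.14) 419 zmed 0.134 mean [635.  -36.7] axis 108.9 rectc [636.7 -35.6] [27.  32.5] depthmean [639.4 -35.2 133.5]
w_l (0.125, 0.14) 255 zmed 0.1349 mean [646.2 -18.8] axis 41.8 rectc [647.8 -21.6] [35.3 40.3] depthmean [648.1 -22.6 134.2]
```

All four views agree. The stand yaw is 6.15° and its knobs are 459 mm apart (460 given). Rail middle is (558.4, 3.6), the lens is at stand y = −45.9 mm, and the tab is at (399.5, −213.3) with yaw about 8°. Both knobs sit at about 0.3–0.35 rad. I will pick the carrier and hang it on the near (−y) side.

```bash
cat >> h.py <<'E'
SY=np.radians(6.15);MID=np.array([.5584,.0036]);LENSY=-.0459
def stand(x,y,z): return np.r_[MID+[np.cos(SY)*x-np.sin(SY)*y,np.sin(SY)*x+np.cos(SY)*y],z]
def instand(p): d=np.asarray(p)[:2]-MID; return np.array([np.cos(SY)*d[0]+np.sin(SY)*d[1],-np.sin(SY)*d[0]+np.cos(SY)*d[1]])
def rep(t=''):
    s=manip.state();print(t,'t',round(s['clock'],2),'p',np.round(s['tool_pos'],4),'stand',instand(s['tool_pos']).round(4),'F',np.round(s['contact_force'],1),'M',np.round(s['moment'],2),'w',round(s['gripper_width'],4),'g',round(s['grasp_force'],1));return s
E
cat > pick.py <<'E'
from h import *
Y=np.radians(98);manip.set_gripper(.055,30)
manip.move_pose([.3995,-.2133,.30],down(Y));rep('above')
manip.move_linear([.3995,-.2133,.183],rate=.12);rep('at')
manip.set_gripper(0,30);rep('grip')
manip.move_linear([.3995,-.2133,.2875],rate=.12);rep('lift')
manip.move_linear(stand(-.11,LENSY-.095,.2875),rate=.12,rot=down(SY+np.pi/2));manip.dwell(.2);rep('pre')
c=cap('wrist');np.savez('w_pre.npz',**c);cv2.imwrite('pics/w_pre.png',c['image'])
E
python3 pick.py
```

```text
above t 9.14 p [ 0.4002 -0.213   0.3006] stand [-0.1805 -0.1984] F [-0.4  0.3  0.6] M [-0.04  0.02 -0.01] w 0.055 g 0.0
at t 10.27 p [ 0.4001 -0.2136  0.1839] stand [-0.1806 -0.199 ] F [ 0.5 -0.3  0. ] M [-0.08  0.04 -0.07] w 0.0551 g 0.0
grip t 10.94 p [ 0.3995 -0.2134  0.183 ] stand [-0.1813 -0.1987] F [ 0.5 -0.3  0.4] M [-0.07  0.12 -0.04] w 0.0159 g 30.0
lift t 11.97 p [ 0.3989 -0.213   0.2864] stand [-0.1817 -0.1982] F [-0.1  0.1 -3.1] M [-0.05  0.08 -0.03] w 0.0159 g 30.0
pre t 13.08 p [ 0.4638 -0.1487  0.2875] stand [-0.1104 -0.1413] F [ 0.9 -0.2 -2.6] M [-0.11  0.04  0.05] w 0.0157 g 30.0
```

View pics/w_pre.png

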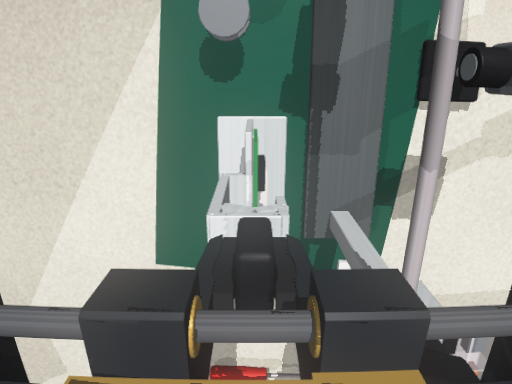

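The tab is held between the fingers at (255,260) and hangs straight. The green board faces the rail, and the foot's far edge runs from (218,117) to (286,117). I check the hold from that edge, then insert and lower.

```bash
cat > hang.py <<'E'
from h import *
c=dict(np.load('w_pre.npz'));q=onplane(c,[[218,117],[286,117],[252,117]],.1105);print([ (instand(p)*1000).round(1).tolist() for p in q])
y=LENSY-.095
manip.move_linear(stand(0,y,.2875),rate=.08);manip.dwell(.2);b=rep('in')['contact_force']
manip.move_linear(stand(0,y,.259),rate=.06);rep('low')
z=.259
while z>.249:
    z-=.001;manip.move_linear(stand(0,y,z),rate=.03);manip.dwell(.05)
    f=manip.state()['contact_force']
    if f[2]-b[2]>5: break
rep('hung %.4f'%z)
E
python3 hang.py
```

```text
[[-142.9, -91.1], [-81.3, -91.1], [-112.1, -91.1]]
in t 14.86 p [ 0.5733 -0.1366  0.2877] stand [-0.0002 -0.1409] F [ 0.1 -0.1 -3.1] M [-0.01  0.02  0.03] w 0.0156 g 30.0
low t 15.48 p [ 0.5734 -0.1365  0.2586] stand [-1.000e-04 -1.409e-01] F [-0.6 -0.2 -3.3] M [ 0.01 -0.02  0.05] w 0.0159 g 30.0
hung 0.2530 t 17.28 p [ 0.5738 -0.1366  0.2545] stand [ 0.0003 -0.141 ] F [-2.9  0.2  5.1] M [0.08 0.56 0.03] w 0.0158 g 30.0
```

Contact came at TCP z = 0.2545, exactly as predicted, so the hook is seated. Now slide.

```bash
cat > slide.py <<'E'
from h import *
y0=LENSY-.095
for y in np.linspace(y0,LENSY+.0012,5)[1:]:
    manip.move_linear(stand(0,y,.2532),rate=.05);rep('slide')
manip.dwell(.2);rep('end')
for n in ('wrist','top','scene'):
    c=cap(n);np.savez(f'sl_{n}.npz',**c);cv2.imwrite(f'pics/sl_{n}.png',c['image'])
# release
manip.set_gripper(.05);manip.dwell(.3);rep('open')
p=stand(0,LENSY+.0012,.33);manip.move_linear(p,rate=.12)
manip.move_linear(stand(-.02,LENSY-.12,.42),rate=.25);manip.dwell(.2);rep('up')
for n in ('wrist','top','scene'):
    c=cap(n);np.savez(f'rl_{n}.npz',**c);cv2.imwrite(f'pics/rl_{n}.png',c['image'])
a=[cv2.resize(cv2.imread(f'pics/{n}.png'),(400,300)) for n in ('sl_wrist','rl_wrist','rl_top','rl_scene')]
cv2.imwrite('pics/rl.png',np.vstack([np.hstack(a[:2]),np.hstack(a[2:])]))
E
python3 slide.py
```

```text
slide t 17.92 p [ 0.5714 -0.1136  0.2545] stand [ 0.0004 -0.1179] F [-1.6 -5.1  6. ] M [-0.74  0.43  0.05] w 0.0161 g 30.0
slide t 18.55 p [ 0.5688 -0.0898  0.2545] stand [ 0.0004 -0.0939] F [-2.2 -4.4  5.6] M [-0.79  0.41  0.03] w 0.0162 g 30.0
slide t 19.18 p [ 0.5663 -0.0658  0.2545] stand [ 0.0004 -0.0699] F [-2.9 -4.4  5.8] M [-0.81  0.4  -0.01] w 0.0156 g 30.0
slide t 19.82 p [ 0.5637 -0.0419  0.2545] stand [ 0.0004 -0.0458] F [-1.7 -4.7  5.8] M [-0.89  0.36  0.  ] w 0.016 g 30.0
end t 20.02 p [ 0.5637 -0.0419  0.2545] stand [ 0.0004 -0.0458] F [-2.2 -3.9  5.7] M [-0.81  0.41  0.02] w 0.0154 g 30.0
open t 21.12 p [ 0.5632 -0.0408  0.2532] stand [ 0.     -0.0447] F [-0.4  0.2 -0.8] M [-0.08  0.11 -0.03] w 0.0499 g 0.0
up t 22.88 p [ 0.556  -0.1622  0.4184] stand [-0.0202 -0.1646] F [-0.1  0.6 -0.5] M [-0.07  0.06  0.03] w 0.0501 g 0.0
```

View pics/rl.png

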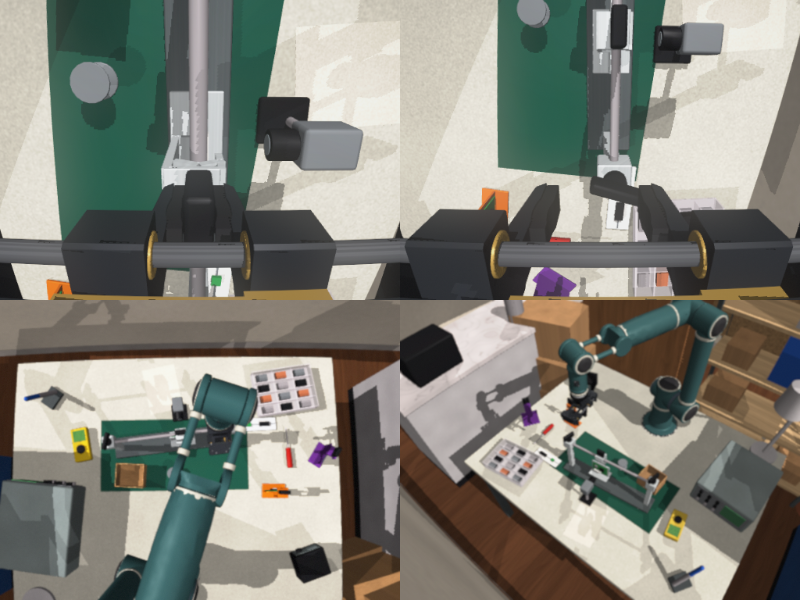

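The views show the carrier hanging from the rail after release, in front of the lens: tab at (619,28) and camera box at (700,38) in the second view. Next I measure tab against lens along the rail in the same images.

```bash
cat > m4.py <<'E'
from h import *
import io,contextlib
with contextlib.redirect_stdout(io.StringIO()):
    from m3 import band
for n in ('rl_wrist','rl_top','rl_scene'):
    print(n)
    for nm,(lo,hi,b,z) in {'tab':(.266,.28,(.52,.61,-.1,.02),.2715),'cam':(.144,.153,(.65,.75,-.08,.03),.147),'foot':(.07,.0835,(.5,.62,-.13,.04),.0775),'hooktop':(.224,.240,(.52,.61,-.1,.02),.2315)}.items():
        with contextlib.redirect_stdout(io.StringIO()) as o: Q=band(n,lo,hi,b,z)
        if Q is None: continue
        S=np.array([instand(q) for q in Q])*1000
        print(nm,len(S),'mid',((S.max(0)+S.min(0))/2).round(1),'ext',np.ptp(S,axis=0).round(1),'med',np.median(S,axis=0).round(1),o.getvalue().split('axis')[0].split('zmed')[1],cv2.minAreaRect(S.astype(np.float32))[2])
E
python3 m4.py
```

```text
rl_wrist
tab 1147 mid [ -0.6 -47.9] ext [16.  39.6] med [ -0.7 -47.2]  0.2713 mean [562.7 -43.4]  0.7970141172409058
cam 1921 mid [130.9 -46. ] ext [59.6 42.7] med [131.1 -45.1]  0.1469 mean [693.6 -27.4]  0.04637685790657997
foot 862 mid [-17.4 -47.3] ext [ 26.1 101.9] med [-23.6 -70.7]  0.0772 mean [544.4 -58.3]  89.93042755126953
hooktop 1183 mid [ -2.5 -47.1] ext [40.1 40. ] med [-12. -47.]  0.2333 mean [557.  -43.9]  0.056523606181144714
rl_top
tab 79 mid [ -2.1 -48.1] ext [16.2 38. ] med [ -2.1 -47.6]  0.2721 mean [561.3 -43.8]  0.06056004762649536
cam 222 mid [126.1 -46.1] ext [61.7 43.2] med [128.2 -45.9]  0.1474 mean [690.6 -28.1]  0.17958872020244598
foot 99 mid [-18.7 -18.4] ext [28.  45.5] med [-20.8 -14.2]  0.0778 mean [539.9 -13.8]  82.88616180419922
hooktop 60 mid [-16.5 -43. ] ext [16.8 31. ] med [-16.  -42.5]  0.2347 mean [546.8 -39.8]  83.25344848632812
rl_scene
tab 38 mid [  3.4 -43. ] ext [15.7 39.1] med [  3.4 -43.3]  0.2698 mean [566.  -38.9]  89.684326171875
cam 89 mid [136.4 -41.3] ext [60.  41.1] med [137.3 -40.9]  0.1465 mean [698.4 -22.6]  87.10798645019531
foot 189 mid [  4.4 -42.7] ext [ 62.7 103.6] med [ 18.  -35.1]  0.0757 mean [578.9 -32.5]  1.2981948852539062
hooktop 56 mid [  0.1 -41.8] ext [43.2 43.1] med [ 10.1 -37.8]  0.2316 mean [571.4 -34.5]  82.39927673339844
```

In all three views the carrier sits about 1.6 mm to −y of the lens. I regrip for a small corrective slide.

```bash
cat > fix.py <<'E'
from h import *
D=down(SY+np.pi/2);a=LENSY
manip.move_pose(stand(0,a,.33),D)
manip.move_linear(stand(0,a,.2542),rate=.1);manip.dwell(.2)
manip.set_gripper(0,15);y0=instand(rep('grip')['tool_pos'])[1];c=a
for _ in range(10):
    c+=.0005;manip.move_linear(stand(0,c,.2542),rate=.02);manip.dwell(.1)
    if instand(manip.state()['tool_pos'])[1]-y0>=.0016: break
rep('moved cmd %.4f'%c)
manip.set_gripper(.05);manip.dwell(.2)
manip.move_linear(stand(0,c,.33),rate=.12)
manip.move_linear(stand(-.02,LENSY-.12,.42),rate=.25);manip.dwell(.2);rep('up')
for n in ('wrist','top','scene'): np.savez(f'rl_{n}.npz',**cap(n))
E
python3 fix.py; python3 m4.py
```

```text
grip t 25.4 p [ 0.5633 -0.042   0.2542] stand [ 0.     -0.0459] F [ 0.9 -0.4  0.5] M [-0.11 -0.03  0.01] w 0.0155 g 14.9
moved cmd -0.0444 t 26.45 p [ 0.5631 -0.0404  0.2541] stand [-0.     -0.0443] F [-0.3 -1.5 -1.5] M [-0.27 -0.05 -0.01] w 0.016 g 14.9
up t 29.05 p [ 0.556  -0.1622  0.4185] stand [-0.0202 -0.1646] F [ 0.5 -0.3  0.6] M [-0.1   0.06 -0.01] w 0.0499 g 0.0
rl_wrist
tab 1161 mid [ -1.1 -46.1] ext [16.1 40.2] med [ -1.1 -45.7]  0.2713 mean [562.2 -41.8]  0.45858311653137207
cam 1920 mid [131.1 -46.1] ext [59.3 42.9] med [131.  -45.1]  0.1469 mean [693.6 -27.5]  89.98719024658203
foot 780 mid [-16.1 -46. ] ext [ 26.  101.8] med [-21.  -70.7]  0.077 mean [545.6 -59.6]  0.17346592247486115
hooktop 831 mid [-10.4 -45.6] ext [24.2 39.7] med [-15.4 -45.3]  0.2332 mean [548.  -43.3]  0.20320762693881989
rl_top
tab 80 mid [ -2.3 -45.7] ext [15.9 38. ] med [ -2.3 -46.4]  0.2716 mean [561.  -42.3]  0.06056004762649536
cam 206 mid [127.9 -46. ] ext [58.9 43.1] med [129.  -46.1]  0.1475 mean [691.5 -28.4]  89.41267395019531
foot 102 mid [-18.1 -19.5] ext [28.4 50.7] med [-20. -14.]  0.0778 mean [540.4 -13.5]  0.04463658481836319
hooktop 62 mid [-17.  -42.2] ext [17.1 32.5] med [-16.  -40.6]  0.2343 mean [546.5 -39.1]  1.0652741193771362
rl_scene
tab 37 mid [  3.4 -40.6] ext [15.7 40.6] med [  3.4 -40.6]  0.2697 mean [565.5 -36.7]  89.47853088378906
cam 102 mid [134.5 -41.1] ext [61.4 40.7] med [133.1 -40.7]  0.1464 mean [695.7 -23.3]  0.7312671542167664
foot 183 mid [  4.8 -41.3] ext [ 63.5 103.2] med [ 18.9 -31.6]  0.0762 mean [579.1 -30.1]  89.87345123291016
hooktop 57 mid [  0.2 -41.8] ext [43.2 41.4] med [ 10.1 -36.2]  0.2311 mean [571.4 -33.6]  37.78413391113281
```

The tab, foot and camera agree within 0.5 mm along the rail. Now the knobs, turned in small steps while I watch the moment about z.

```bash
cat > knob.py <<'E'
from h import *
import sys
side=sys.argv[1]
xy,th=(([.5829,-.2247],.303) if side=='R' else ([.5338,.2317],.354))
yw=lambda t: SY-t+np.pi
manip.set_gripper(.05,35)
manip.move_pose([*xy,.36],down(yw(th)));print(manip.state()['joint_pos'].round(2))
manip.move_linear([*xy,.263],rate=.12);manip.dwell(.1);m0=rep('at')['moment'][2]
manip.set_gripper(0,35);rep('grip')
t=th
while t<1.52:
    t+=.06;manip.move_pose([*xy,.263],down(yw(t)))
    s=manip.state();m=s['moment'][2]-m0;act=(SY+np.pi-yaw()+np.pi)%(2*np.pi)-np.pi
    if t>1.25: print('t %.3f act %.3f Mz %.2f'%(t,act,m))
    if t>1.3 and abs(m)>.7: break
manip.dwell(.2);rep('turned')
manip.set_gripper(.05);manip.dwell(.1)
manip.move_linear([*xy,.36],rate=.15);rep('up')
E
python3 knob.py R
```

```text
[-0.41  0.12  1.58  0.    1.43 -1.78]
at t 31.7 p [ 0.5836 -0.225   0.2645] stand [ 0.0006 -0.23  ] F [-0.3  0.3 -0. ] M [ 0.08 -0.03  0.02] w 0.0501 g 0.0
grip t 32.17 p [ 0.5829 -0.2261  0.2637] stand [-2.00e-04 -2.31e-01] F [-0.4 -6.5  2. ] M [-0.87  0.22  0.04] w 0.0287 g 35.0
t 1.263 act 1.263 Mz -0.03
t 1.323 act 1.323 Mz 0.01
t 1.383 act 1.383 Mz -0.01
t 1.443 act 1.442 Mz 0.24
t 1.503 act 1.501 Mz 0.28
t 1.563 act 1.560 Mz 0.29
turned t 37.62 p [ 0.5831 -0.2242  0.2636] stand [ 2.000e-04 -2.291e-01] F [-0.6 -0.1  5.6] M [-0.05  0.23  0.36] w 0.0289 g 35.0
up t 39.02 p [ 0.5825 -0.2245  0.359 ] stand [-0.0005 -0.2294] F [ 0.3 -0.7 -0.1] M [-0.05  0.07 -0.02] w 0.0499 g 0.0
```

The grip width was 28.7 mm, not 14 mm, so the fingers may have closed on the round hub. I check the knob's real angle.

```bash
cat > chk.py <<'E'
from h import *
import sys
q,nm=(([.54,-.20-.06,.47],'kR') if sys.argv[1]=='R' else ([.50,.17,.47],'kL'))
manip.move_pose(q,down(1.67));manip.dwell(.2)
c=cap('wrist');np.savez(nm+'.npz',**c);cv2.imwrite(f'pics/{nm}.png',c['image'])
import io,contextlib
with contextlib.redirect_stdout(io.StringIO()): from m3 import band,KR,KL
K=KR if nm=='kR' else KL
for lo,hi in ((.27,.285),(.24,.27)): band(nm,lo,hi,K,.276)
P=cloud(c);u=c['T'];m=(abs(P[...,0]-(K[0]+K[1])/2)<.06)&(abs(P[...,1]-(K[2]+K[3])/2)<.06)&(P[...,2]>.2)
v,w=np.nonzero(m);a,b=v.mean(),w.mean();x0,y0=max(0,int(b-60)),max(0,int(a-45))
cv2.imwrite(f'pics/{nm}c.png',cv2.resize(c['image'][y0:y0+90,x0:x0+120],(480,360),interpolation=cv2.INTER_CUBIC));rep()
E
python3 chk.py R
```

```text
kR (0.27, 0.285) 919 zmed 0.2755 mean [ 582.3 -225.3] axis 105.7 rectc [ 582.5 -226.1] [14.1 62.7] depthmean [ 582.4 -225.4  275.2]
kR (0.24, 0.27) 309 zmed 0.2476 mean [ 570.8 -222.3] axis 100.6 rectc [ 571.7 -224.4] [16. 58.] depthmean [ 573.6 -225.6  252. ]
 t 39.83 p [ 0.5399 -0.2594  0.4673] stand [-0.0466 -0.2595] F [-0.1 -0.6 -0.6] M [-0.02  0.02 -0.01] w 0.05 g 0.0
```

View pics/kRc.png

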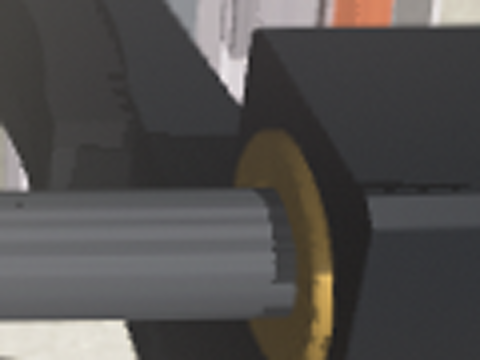

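The crop missed the knob and shows only the gripper's body. The bar-top measurement is clear, though: the axis is at 105.7° in the world, which is 1.404 rad clockwise, so the right knob is at its stop. Now the left knob, the same way.

```bash
sed -i 's/^manip.move_pose(\[\*xy,.36\]/manip.move_linear(manip.state()["tool_pos"]*[1,1,0]+[0,0,.40],rate=.3);&/' knob.py; python3 knob.py L; python3 chk.py L; python3 - <<'E'
from h import *
for n in ('top','scene'):
    c=cap(n);np.savez(f'rl_{n}.npz',**c);cv2.imwrite(f'pics/fin_{n}.png',c['image'])
np.savez('rl_wrist.npz',**dict(np.load('kL.npz')))
cv2.imwrite('pics/fin.png',np.hstack([cv2.resize(cv2.imread(f'pics/{n}.png')[y:y+190,x:x+250],(400,304)) for n,x,y in (('fin_top',120,90),('fin_scene',150,120))]))
E
python3 m4.py
```

```text
[ 0.37  0.04  1.67 -0.    1.43 -0.96]
at t 43.27 p [0.5345 0.232  0.2644] stand [0.0007 0.2296] F [ 1.1  0.3 -0.2] M [-0.    0.02 -0.02] w 0.0499 g 0.0
grip t 43.75 p [0.5339 0.2312 0.2635] stand [0.     0.2289] F [-1.  -3.4  3.6] M [-0.62  0.14  0.06] w 0.0292 g 35.0
t 1.254 act 1.252 Mz 0.02
t 1.314 act 1.312 Mz -0.02
t 1.374 act 1.372 Mz 0.02
t 1.434 act 1.431 Mz 0.21
t 1.494 act 1.491 Mz 0.30
t 1.554 act 1.551 Mz 0.33
turned t 48.95 p [0.534  0.2329 0.2634] stand [0.0003 0.2306] F [-0.8  3.9  4.4] M [0.51 0.27 0.33] w 0.0289 g 35.0
up t 50.34 p [0.5334 0.2315 0.359 ] stand [-0.0005  0.2293] F [ 0.2  0.4 -0.1] M [-0.06  0.03 -0.01] w 0.0501 g 0.0
kL (0.27, 0.285) 1001 zmed 0.2755 mean [533.2 232.1] axis 105.8 rectc [533.5 231.2] [14.1 63. ] depthmean [533.3 232.  275.3]
kL (0.24, 0.27) 288 zmed 0.2477 mean [522.5 230.9] axis 105.2 rectc [521.5 231. ] [10.9 56.6] depthmean [524.8 229.3 251.7]
 t 51.17 p [0.4998 0.1705 0.4671] stand [-0.0404  0.1722] F [-0.5  0.4  0.1] M [-0.06  0.    0.01] w 0.0503 g 0.0
rl_wrist
tab 89 mid [ -0.7 -57.4] ext [15.1  9.8] med [ -0.7 -57.4]  0.2715 me
[... 542 characters left out ...]
5 mean [691.4 -28. ]  0.4006337523460388
foot 231 mid [-11.5 -46.1] ext [ 41.7 103.9] med [-20.  -49.8]  0.0778 mean [544.2 -46. ]  7.929774284362793
hooktop 80 mid [-16.9 -46. ] ext [16.8 40.1] med [-17.  -46.4]  0.2341 mean [546.4 -43.9]  0.05616133660078049
rl_scene
tab 37 mid [  3.4 -41.1] ext [15.7 39.8] med [  3.5 -42.1]  0.2703 mean [566.5 -37.9]  82.61158752441406
cam 100 mid [133.8 -41. ] ext [59.5 41.4] med [131.8 -42.4]  0.1468 mean [695.  -24.2]  1.6788029670715332
foot 187 mid [  4.8 -41.3] ext [ 63.5 103.2] med [ 18.9 -31.2]  0.0759 mean [579.1 -29.3]  89.87345123291016
hooktop 56 mid [  1.1 -42.5] ext [45.1 43.3] med [  9.1 -37.5]  0.2313 mean [569.7 -34.1]  31.421995162963867
```

View pics/fin.png

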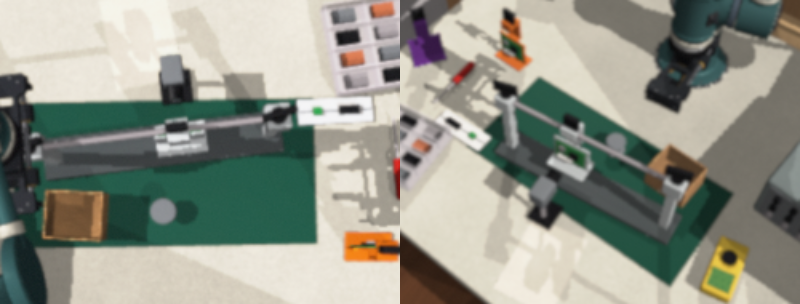

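The final views show the carrier hanging at (178,135) in front of the camera at (175,75), with its board facing the lens and the other things in place. The left knob is at 105.8°, which is 1.403 rad and at its stop, and the arm is clear. Handing in.

```bash
python3 -c "
from h import *
print(order.close_job());rep()"
```

```text
the job is handed in; nothing more can be done
None
the job is handed in; nothing more can be done
```

The job is handed in at about 51 s: the carrier hangs on the rail with its board facing the lens, centred to about 0.5 mm. Both clamp knobs measure 1.40 rad (their stops), and the arm was clear of everything.

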